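# Charge a milling bottle from a loading chute

## Robot

A 7-joint arm with a two-finger parallel gripper is mounted at the origin on a cart in front of the work surface, level with it; the furniture and walls round the work are solid. World frame = base frame: x ahead of the robot, y to its left, z up, the work surface at z = 0. Lengths are in m, angles in degrees, forces in N, time in s.
With the tool pointing down it reaches from about 0.425 to 0.875 m from the base axis. Payload 4.7 kg.
Tool frame: the origin (TCP) lies at the very end of the fingers, on their centre line; the grasp point (between the pads) lies 19 mm behind it; z points along the fingers, y is the line along which they close (so a half turn about z gives the same grasp; the last joint's range is limited). The gripper opens to 87 mm and grips with 3 to 60 N. Pads are 19 mm wide; open, the fingers measure 117 mm over their backs; the gripper's body (75 mm by 190 mm) begins 51 mm behind the grasp point.
Start: joints at [68.302, 18.392, -4.016, 83.108, 1.295, 78.541, -3.26], TCP at [0.249, -0.601, 0.223] pointing down, gripper open.
Joint ranges: [-163.93, 163.93], [-17.29, 119.83], [-79.2, 71.16], [3.27, 140.29], [-89.18, 269.18], [5.43, 117.66], [-154.24, 154.24]. Speed limits (degrees/s): [147.25, 147.25, 180, 180, 180, 180, 180].

## Interface

Orientations are given as [roll, pitch, yaw] about the fixed x, y, z axes, in that order (R = Rz(yaw) Ry(pitch) Rx(roll)).
In Python, from cell import telemetry, cams, env gives the robot as it stands.
- The arm moves only by the tool arm_command, never from a script. Its argument "series" is text: rows parted by semicolons, each of 5 numbers parted by spaces: the shift along the tool's x, y, z in mm, then the turn about the tool's z in rad, then the closure in counts, from 0 (fully open) to 255 (shut). A call has 1 to 20 rows; each row shifts and turns the commanded pose from where the row before left it, along the tool's axes as they then stand; what a row does not reach is not made up. A row lasts 1/12 s, in which the tool goes at most 41.7 mm and 7.16 degrees, less where a joint would pass 70% of its speed; a pose out of reach is approached as far as the arm can. A call is refused whole if a number of a shift passes 41.7 or a number of a turn 0.125, either way. A call with a gripper value outside its range is refused whole. The fingers move at their own pace and stop on an object; "squeeze" is the grip in N (left out, the last holds). Time passes only in rows, so rows that do not move let the fingers close. It gives the time, the measured TCP pose, the force, the opening and the grip force at its end, in the units of the state.
- telemetry.get_obs(): the state, without advancing time (a new reading comes with each control period).
- cams.read_camera(name): name is "scene" or "top"; returns the picture (400x640x3 uint8, blue, green, red); there is no depth.
- cams.calibration(name): a dict with "K" (3x3 intrinsics, pixels), "dist" ([k1, k2, p1, p2, k3] as OpenCV has them; the pictures are not rectified), "origin" and "rotation" of the camera in the world. Camera axes: x right, y down, z forward; pixel columns grow to the right and rows downward; lengths in m; the calibration is good to about 2 mm. A picture is of the moment at which its call begins. calibration takes no time and is no camera call.
- env.sign_off(): hands the job in; it is judged then, once.
The state is a dict: "time_s": time; "qpos": joint angles; "joint_velocities": joint speeds; "effort": joint torques, N m; "tool_pos": TCP position; "tool_rot": TCP orientation; "force": force on the tool from outside, world axes, zero at the start; "wrist_torque": the same for the moment, N m; "grip_width": finger opening in m; "grasp_force": force on a finger pad.
Only numpy, scipy, OpenCV 4.12 (cv2) and the standard library are available. Lean on these libraries where they do the work, as an engineer would, in place of code of your own. Each camera call takes 0.05 s, during which the arm holds its last target. There are 200 camera calls.

## Task

Pull the loaded chute out of its dust cover by its front end, without spilling, set it down flat on the worktop and let go of it. Then take it by the black grip at its rear, put its mouth into the filling head of the stand and tip it so that all four ceramic grinding cylinders slide down into the bottle. Finally lay the empty chute down flat on the worktop, right way up, and let go; leave the other things alone.

Things in the scene. Friction and masses are not known exactly. Their poses are not given: they have to be found in the camera images.
- chute: Narrow open steel channel with a black grip block at its rear, 180 x 24 mm, 0.11 to 0.22 kg, parked flat in the dust cover, its front 55 to 65 mm sticking out. Origin: centre of the underside. x axis: toward the open mouth (x = +90 mm), z up. Channel x = -40 to +90 mm, 18 mm wide inside, floor 3 mm, walls 3 mm thick and 26 mm high overall, no lip at the mouth; grip block x = -90 to -40 mm.
- chute_front (a point): Where to take the chute by its channel walls while it is in the cover: 28 mm behind the mouth, half-way between the walls, 18 mm above the underside; 24 mm wide, pinch it across the width.
- chute_grip (a point): Centre of the solid black grip block (50 mm long, 24 wide, 36 high) at the chute's rear: 155 mm behind the mouth, 18 mm above the underside (half-way up). Inside the cover at the start.
- chute_mouth (a point): Middle of the lower edge of the chute's open mouth, on the channel's floor surface (3 mm above the underside). The pieces stay put while the chute is level and not jerked; they start to slide at about 10 to 15 degrees mouth down and surely run out at 30 to 40.
- cover: Fixed grey sheet-steel dust cover (a tunnel) 130 mm long, 42 mm wide (36 inside), 50 mm high, closed at the rear and on top, with 2 mm high screwed side flanges 68 mm over all. Origin: centre of its underside; x axis: out of its open end, along which the chute is pulled straight out.
- cover_face (a point): Middle of the lower edge of the cover's open end, on the worktop.
- stand: Fixed filling stand: grey base plate 150 x 80 x 6 mm (x = -95 to +55), a clear plastic bottle (60 mm across, 54 inside, 72 mm high) and over its neck a steel filling head. Origin: on the worktop below the middle of the bottle's opening; x axis: pouring direction (the chute comes in from -x with its mouth toward +x); z up.
- opening (a point): Centre of the round 34 mm opening in the filling head's floor, 76 mm above the worktop, leading down into the bottle. The head is a trough open above and at its -x end: floor from x = -72 mm (stand frame) to an end wall at +19, side walls 36 mm apart inside and 36 mm high; too narrow for fingers, so hold the chute by its rear.
- bottle_floor (a point): Centre of the bottle's inner floor, 10 mm above the worktop. Beside the stand, on its side away from the robot, stands a fixed bench centrifuge about 0.3 m high: its front face at about x = 0.5 m, its left face at about y = +0.08 m (world); swing the arm round clear of it.
- piece1_center (a point): Centre of a white glazed ceramic grinding cylinder with rounded ends, 12 mm across, 24 mm long, 16 g, slippery (friction about 0.2); the four lie in single file in the chute, this one rearmost.
- piece2_center (a point): Centre of the second cylinder, same size.
- piece3_center (a point): Centre of the third cylinder, same size.
- piece4_center (a point): Centre of the cylinder nearest the chute's mouth, same size.
- beaker: Bystander: small beaker, 53 mm across, 71 mm high; origin at the centre of its underside.
- jar: Bystander: sample jar with white screw lid, 48 mm across, 57 mm high; origin at the centre of its underside.
- weight: Bystander: knobbed calibration weight, 28 mm across, 40 mm high; origin at the centre of its underside.
There are look-alikes about, which are no part of the job. Of the things that look like the chute, the larger one is meant.

How it is judged (in metres and radians):
On the way, in this order (a step that is already met when the one before it is completed fails the run):
1. the chute is wholly out of the cover (rear grip centre at least 25 mm outside the open end), flat on the worktop (within 5 mm, 6 degrees), at rest and let go, with all four pieces in it (not (x of chute_grip in the frame of cover between -0.15 and 0.09 m and y of chute_grip in the frame of cover between -0.05 and 0.05 m) and height (world z) of chute between -0.005 and 0.005 m and angle between chute's own z axis and vertical below 0.1 rad and linear speed of chute below 0.02 m/s and contact force between the fingers and chute below 0.1 N and distance between each of piece1_center, piece2_center, piece3_center, piece4_center and chute below 0.1 m), for 0.2 s.
2. the chute is held with its mouth in the filling head (within 50 mm of the opening) and tipped mouth down by more than 12 degrees (its rear grip above 100 mm) (distance between chute_mouth and opening below 0.05 m and height (world z) of chute_grip above 0.1 m and angle between chute's own z axis and vertical above 0.21 rad and contact force between the fingers and chute above 0.5 N), for 0.1 s.
At the end, for the whole second after the job is handed in: All four cylinders are inside the bottle (centres within 28 mm of its axis and below 62 mm height); the chute lies flat, right way up and at rest on the worktop (within 5 mm and 6 degrees) (horizontal distance between each of piece1_center, piece2_center, piece3_center, piece4_center and bottle_floor below 0.028 m and height (world z) of each of piece1_center, piece2_center, piece3_center, piece4_center below 0.062 m and height (world z) of chute between -0.005 and 0.005 m and angle between chute's own z axis and vertical below 0.1 rad and linear speed of chute below 0.02 m/s); the robot touches nothing.
It fails at once if a bystander (beaker, jar or weight) moved more than 20 mm (distance of any of beaker, jar, weight from where it was at the start of the episode above 0.02 m).
It also fails if it takes over 64 s, if anything falls off the work surface, if the arm or the gripper's body presses on something with over 40 N, if the wrist force passes 120 N, or if a joint passes its speed limit or range.

## Working session

There is one attempt and no reset: what is moved stays moved. The work goes in short steps, Python scripts to look and compute and a tool call to move; the robot and the scene stay as the last step left them, time stands still between calls to the robot, and variables do not carry over. Pictures are saved under pics/ and viewed, at most 10 in all, crops included, and the job is handed in when it is done.

Besides the shell and the picture viewer there is one more tool, called after "Request:" by a JSON object that holds its "method" and its "body", one argument or row to a line. arm_command: Moves the arm, as the interface text tells. Its arguments: {"type":"object","properties":{"series":{"type":"string"},"squeeze":{"type":"number"}},"required":["series"]}

```bash
ls; mkdir -p pics; python3 - <<'E'
from cell import telemetry,cams,env
import cv2
print(telemetry.get_obs())
for n in("scene","top"):
    im=cams.read_camera(n); cv2.imwrite(f"pics/{n}0.png",im)
    c=cams.calibration(n); print(n,c)
E
```

```text
pics
{'time_s': 0.0, 'qpos': array([68.3000138 , 18.43977758, -4.01754151, 83.17359573,  1.29483225,
       78.54172431, -3.26125061]), 'joint_velocities': array([-0.03175634, -0.0013358 ,  0.11938271, -0.09558842,  0.05588588,
       -0.00321839,  0.00820558]), 'effort': array([ 4.97548408e-04, -4.91287100e+01, -4.03993120e-01, -3.12518513e+01,
       -6.43322314e-02,  4.38447192e-02,  1.80346033e-04]), 'tool_pos': array([ 0.24858967, -0.59998953,  0.22146511]), 'tool_rot': array([-1.79890145e+02,  4.94068470e-03,  2.25103350e+01]), 'force': array([-0.02558813,  0.17988501, -0.75056682]), 'wrist_torque': array([-0.01499257, -0.00369451,  0.02117561]), 'grasp_force': 0.0, 'grip_width': 0.08715972181294827}
scene {'K': array([[398.84866566,   0.        , 324.80004461],
       [  0.        , 398.84866566, 205.14675241],
       [  0.        ,   0.        ,   1.        ]]), 'dist': array([-0.05243305,  0.        ,  0.        ,  0.        ,  0.        ]), 'origin': array([-0.21917335,  0.90055867,  0.59993457]), 'rotation': array([-117.91996938,   -1.32464345, -123.84901953])}
top {'K': array([[379.97064154,   0.        , 317.11459421],
       [  0.        , 379.97064154, 193.77920938],
       [  0.        ,   0.        ,   1.        ]]), 'dist': array([-0.08750191,  0.        ,  0.        ,  0.        ,  0.        ]), 'origin': array([0.4011334 , 0.38078375, 1.19783263]), 'rotation': array([-169.75695277,   -1.4918371 ,  -89.08338191])}
```

View pics/scene0.png

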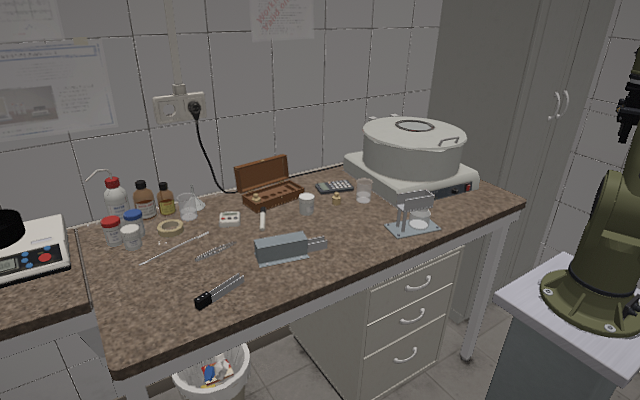

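View pics/top0.png

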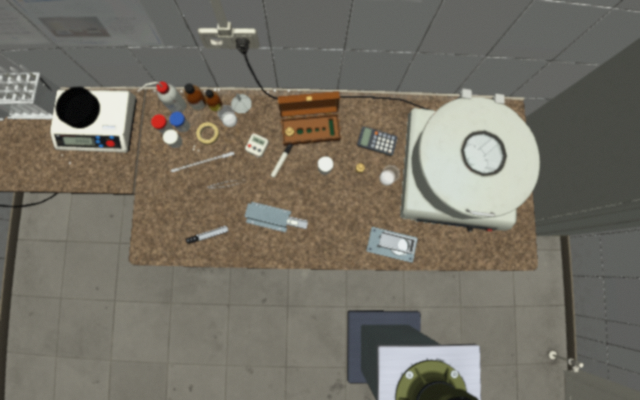

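```bash
cat > h.py <<'E'
import cv2,numpy as np
from cell import telemetry,cams,env
from scipy.spatial.transform import Rotation as R
C={n:cams.calibration(n) for n in("scene","top")}
Rot={n:R.from_euler('xyz',C[n]["rotation"],degrees=True).as_matrix() for n in C}
def ray(n,p):
    q=cv2.undistortPoints(np.array([[p]],float),C[n]["K"],C[n]["dist"])[0,0]
    return C[n]["origin"],Rot[n]@np.r_[q,1]
def onz(n,p,z):
    o,d=ray(n,p); return o+d*(z-o[2])/d[2]
def proj(n,P):
    P=np.atleast_2d(np.array(P,float)); X=(P-C[n]["origin"])@Rot[n]
    return cv2.projectPoints(X,np.zeros(3),np.zeros(3),C[n]["K"],C[n]["dist"])[0][:,0]
def crop(im,x,y,w,h,s): return cv2.resize(im[y:y+h,x:x+w],None,fx=s,fy=s,interpolation=cv2.INTER_CUBIC)
E
python3 - <<'E'
from h import *
t=cv2.imread("pics/top0.png");s=cv2.imread("pics/scene0.png")
a=np.vstack([np.hstack([crop(t,240,195,80,50,5),crop(t,360,220,80,50,5)]),np.hstack([crop(s,250,225,80,50,5),crop(s,375,182,80,65,5)[:250]])])
cv2.imwrite("pics/c1.png",a)
for n,p in(("top",(307,226)),("top",(368,232)),("scene",(326,242)),("top",(207,236))): print(n,p,onz(n,p,0))
E
```

```text
top (307, 226) [0.51414211 0.38333058 0.        ]
top (368, 232) [0.49851427 0.18996073 0.        ]
scene (326, 242) [0.53293497 0.37547351 0.        ]
top (207, 236) [0.47607431 0.69717724 0.        ]
```

View pics/c1.png

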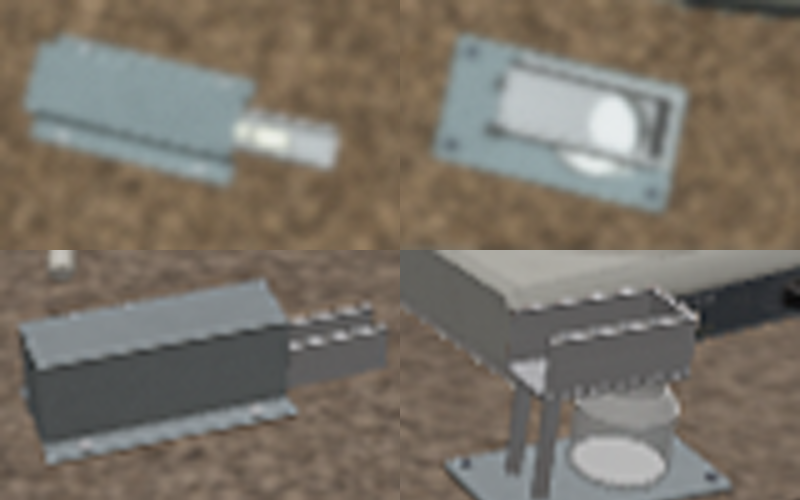

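The crop shows the channel in the cover (top px ≈290–307, 216–228) and the stand (top px 367–418, 227–262; open end of the trough to the left). Chute candidates are the channel in the cover and the loose black-grip channel at top (207,236). The loose one is about 42 px ≈ 130 mm long, so it is the smaller. The one in the cover is the one meant.

```bash
python3 - <<'E'
from h import *
d=lambda a,b:np.linalg.norm(a-b)
ang=lambda v:np.degrees(np.arctan2(v[1],v[0]))
T=lambda x,y,z,ox=240,oy=195:onz("top",(ox+x/5-.4,oy+y/5-.4),z)
A,B,Cc,D=[T(x,y,6,360,220) for x,y in((60,35),(35,155),(268,212),(288,88))]
print("plate",d(A,B),d(B,Cc),d(Cc,D),d(D,A),ang(Cc-B),ang(D-A),"centre",(A+B+Cc+D)/4)
u=(Cc-B+D-A);u/=np.linalg.norm(u); print("stand origin",(A+B+Cc+D)/4+.02*u,u)
m1,m2=T(338,125,26),T(333,167,26); print("mouth w",d(m1,m2),(m1+m2)/2, "perp",ang(m1-m2)-90)
w1,w2=T(250,107,26),T(235,148,26); print("walls",ang(m1-w1),ang(m2-w2))
f1,f2=T(30,135,2),T(228,184,2); print("flange",d(f1,f2),ang(f2-f1),f1,f2)
g=[T(65,37,50),T(253,78,50),T(228,165,50)]; print("top",d(g[0],g[1]),ang(g[1]-g[0]),g)
S=lambda x,y,z,ox=250,oy=225:onz("scene",(ox+x/5-.4,oy+y/5-.4),z)
s1,s2=S(385,330-250,26),S(370,307-250,26);print("scene mouth",d(s1,s2),(s1+s2)/2)
l1,l2=S(47,462-250,0),S(297,410-250,0);print("scene flange",d(l1,l2),ang(l2-l1),l1,l2)
l1,l2=S(38,367-250,50),S(288,322-250,50);print("scene top near edge",d(l1,l2),ang(l2-l1),l1,l2)
l3=S(265,282-250,50);print("topfront width",d(l2,l3),l3)
a,b=S(550,340-250,112,295,182),S(512,312-250,112,295,182);print("trough rear top",d(a,b),(a+b)/2)
a,b=S(698,312-250,112,295,182),S(660,288-250,112,295,182);print("trough end top",d(a,b),(a+b)/2)
E
```

```text
plate 0.3110547829084619 0.608247250805467 0.31911935052303814 0.6000168425305719 77.06432565654534 77.81362838343352 centre [0.15903094 1.45443728 6.        ]
stand origin [0.16338139 1.47395839 6.        ] [0.21752277 0.97605525 0.        ]
mouth w 0.5548768329344482 [-2.08310329  0.30554191 26.        ] perp 84.40567221001263
walls 79.5051691801244 80.1150188008999
flange 0.08648218978478729 77.30704966031956 [0.31873603 0.24902584 2.        ] [0.33773843 0.33339455 2.        ]
top 5.005308336205514 78.78822936674247 [array([-7.18215469, -6.84762404, 50.        ]), array([-6.2089432 , -1.93784086, 50.        ]), array([-3.94331611, -2.5166833 , 50.        ])]
scene mouth 1.0480630024493411 [-32.77933269  23.48579936  26.        ]
scene flange 0.1314233930042177 -102.15508996235926 [0.52686747 0.57967181 0.        ] [0.49919514 0.45119477 0.        ]
scene top near edge 11.518956923184302 76.65763254371227 [-68.09739041  29.98255023  50.        ] [-65.43916887  41.19059318  50.        ]
topfront width 3.631354557801176 [-68.95798378  42.08763138  50.        ]
trough rear top 8.429677002358693 [-157.89607241  167.26570572  112.        ]
trough end top 7.709846320568391 [-153.35236427  189.25184386  112.        ]
```

Heights were passed in mm; rerunning with metres.

```bash
python3 - <<'E'
from h import *
d=lambda a,b:round(float(np.linalg.norm(a-b)),4)
ang=lambda v:round(float(np.degrees(np.arctan2(v[1],v[0]))),1)
T=lambda x,y,z,ox=240,oy=195:onz("top",(ox+x/5-.4,oy+y/5-.4),z/1000)
A,B,Cc,D=[T(x,y,6,360,220) for x,y in((60,35),(35,155),(268,212),(288,88))]
print("plate",d(A,B),d(B,Cc),d(Cc,D),d(D,A),ang(Cc-B),ang(D-A),"centre",(A+B+Cc+D)/4)
u=(Cc-B+D-A);u/=np.linalg.norm(u); print("stand origin",(A+B+Cc+D)/4+.02*u,u)
m1,m2=T(338,125,26),T(333,167,26); print("mouth w",d(m1,m2),(m1+m2)/2, "perp",ang(m1-m2)-90)
w1,w2=T(250,107,26),T(235,148,26); print("walls",ang(m1-w1),ang(m2-w2))
f1,f2=T(30,135,2),T(228,184,2); print("flange",d(f1,f2),ang(f2-f1),f1,f2)
g=[T(65,37,50),T(253,78,50),T(228,165,50)]; print("top",d(g[0],g[1]),ang(g[1]-g[0]),g)
S=lambda x,y,z,ox=250,oy=225:onz("scene",(ox+x/5-.4,oy+y/5-.4),z/1000)
s1,s2=S(385,330-250,26),S(370,307-250,26);print("scene mouth",d(s1,s2),(s1+s2)/2)
l1,l2=S(47,462-250,0),S(297,410-250,0);print("scene flange",d(l1,l2),ang(l2-l1),l1,l2)
l1,l2=S(38,367-250,50),S(288,322-250,50);print("scene top near edge",d(l1,l2),ang(l2-l1),l1,l2)
l3=S(265,282-250,50);print("topfront width",d(l2,l3),l3)
a,b=S(550-400,340-250,112,375,182),S(512-400,312-250,112,375,182);print("trough rear top",d(a,b),(a+b)/2)
a,b=S(698-400,312-250,112,375,182),S(660-400,288-250,112,375,182);print("trough end top",d(a,b),(a+b)/2)
E
```

```text
plate 0.0772 0.151 0.0792 0.1489 -102.9 -102.2 centre [0.46121994 0.11431754 0.006     ]
stand origin [0.45686948 0.09479643 0.006     ] [-0.21752277 -0.97605525  0.        ]
mouth w 0.0262 [0.51850659 0.38433871 0.026     ] perp -95.6
walls -100.5 -99.9
flange 0.1289 -102.7 [0.52396744 0.5772021  0.002     ] [0.49563957 0.45142929 0.002     ]
top 0.1177 -101.2 [array([0.57949321, 0.55079673, 0.05      ]), array([0.55660317, 0.43531806, 0.05      ]), array([0.50331535, 0.44893251, 0.05      ])]
scene mouth 0.0237 [0.5165492  0.39022729 0.026     ]
scene flange 0.1314 -102.2 [0.52686747 0.57967181 0.        ] [0.49919514 0.45119477 0.        ]
scene top near edge 0.1282 -103.3 [0.53646488 0.57681026 0.05      ] [0.50687285 0.45203937 0.05      ]
topfront width 0.0404 [0.54604523 0.4420533  0.05      ]
trough rear top 0.0369 [0.47145469 0.17187592 0.112     ]
trough end top 0.0338 [0.45155316 0.07557618 0.112     ]
```

```bash
cat >> h.py <<'E'
def rows(P,th,Q,n,turn=0.):
    """steps in tool axes (mm) for n equal world steps P->Q, turn rad per row"""
    out=[];th=np.radians(th)
    for _ in range(n):
        dx,dy,dz=(np.array(Q)-P)*1000/n
        out.append([round(np.cos(th)*dx+np.sin(th)*dy,1),round(np.sin(th)*dx-np.cos(th)*dy,1),round(-dz,1),turn]); th-=turn
    return out,np.degrees(th)
E
python3 - <<'E'
from h import *
P=[.2486,-.600,.2215];r,th=rows(P,22.51,[.34,-.36,.41],9,-.1067);print(*r,th,sep="\n")
for a,b,n in(([.34,-.36,.41],[.44,0,.41],10),([.44,0,.41],[.5235,.4145,.30],11)): print(n,rows(a,77.5,b,n)[0][0])
E
```

```text
[np.float64(19.6), np.float64(-20.7), np.float64(-20.9), -0.1067]
[np.float64(21.7), np.float64(-18.5), np.float64(-20.9), -0.1067]
[np.float64(23.5), np.float64(-16.1), np.float64(-20.9), -0.1067]
[np.float64(25.1), np.float64(-13.5), np.float64(-20.9), -0.1067]
[np.float64(26.4), np.float64(-10.8), np.float64(-20.9), -0.1067]
[np.float64(27.4), np.float64(-7.9), np.float64(-20.9), -0.1067]
[np.float64(28.1), np.float64(-4.9), np.float64(-20.9), -0.1067]
[np.float64(28.5), np.float64(-1.9), np.float64(-20.9), -0.1067]
[np.float64(28.5), np.float64(1.1), np.float64(-20.9), -0.1067]
77.53113706641297
10 [np.float64(37.3), np.float64(2.0), np.float64(-0.0), 0.0]
11 [np.float64(38.4), np.float64(-0.7), np.float64(10.0), 0.0]
```

Request:
{"method": "arm_command", "body": {
  "series": "19.6 -20.7 -21 -0.107 0;21.7 -18.5 -21 -0.107 0;23.5 -16 -21 -0.107 0;25 -13.5 -21 -0.107 0;26.4 -10.8 -21 -0.107 0;27.4 -8 -21 -0.107 0;28 -5 -21 -0.107 0;28.5 -2 -21 -0.107 0;28.5 1 -21 -0.107 0;37.3 2 0 0 0;37.3 2 0 0 0;37.3 2 0 0 0;37.3 2 0 0 0;37.3 2 0 0 0;37.3 2 0 0 0",
  "squeeze": 30
}}

```text
time_s: 1.35
tool_pos: [0.3989, -0.1426, 0.4113]
tool_rot: [-180.0, 0.0, 77.7]
force: [1.0, -0.9, -0.2]
grip_width: 0.0869
grasp_force: 0.0
```

Request:
{"method": "arm_command", "body": {
  "series": "37.3 2 0 0 0;37.3 2 0 0 0;37.3 2 0 0 0;37.3 2 0 0 0;38.4 -0.7 15 0 0;38.4 -0.7 15 0 0;38.4 -0.7 15 0 0;38.4 -0.7 15 0 0;38.4 -0.7 15 0 0;38.4 -0.7 15 0 0;38.4 -0.7 20 0 0;38.4 -0.7 30 0 0;38.4 -0.7 30 0 0;38.4 -0.7 40 0 0;38.4 -0.7 40 0 0;0 0 0 0 0;0 0 0 0 0"
}}

```text
time_s: 2.77
tool_pos: [0.5128, 0.3838, 0.1876]
tool_rot: [-179.7, 0.2, 77.9]
force: [-0.5, -0.0, 0.3]
grip_width: 0.087
grasp_force: 0.0
```

```bash
python3 - <<'E'
from h import *
o=telemetry.get_obs();print(o["tool_pos"],o["tool_rot"],o["qpos"])
t=cams.read_camera("top");s=cams.read_camera("scene")
cv2.imwrite("pics/c2.png",np.hstack([crop(t,240,170,90,90,4),crop(s,240,190,110,90,4)]))
print(proj("top",[o["tool_pos"]]),proj("scene",[o["tool_pos"]]))
E
```

```text
[0.51276144 0.38377581 0.18761659] [-1.79689912e+02  1.65602758e-01  7.79092696e+01] [  3.6034566   29.55902086 -58.74906732  85.46909541  25.18854928
  79.52369274 -68.6070456 ]
[[306.8083142  219.89234745]] [[329.64457672 182.97564237]]
```

View pics/c2.png

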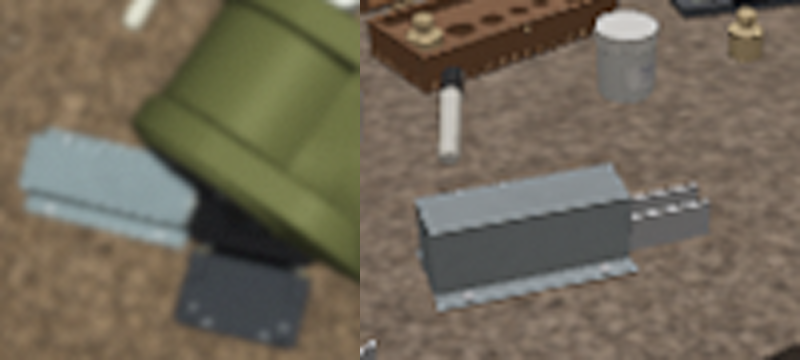

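The top view shows the gripper body above the chute front; the scene view shows the chute still in its cover with the mouth at about px (417,243). The tool is 32 mm short of the grasp point, so I correct and descend.

Request:
{"method": "arm_command", "body": {
  "series": "16 2 10 0.007 0;16.3 2 20 0 0;0 0 35 0 0;0 0 35 0 0;0 0 35 0 0;0 0 20 0 0;0 0 10 0 0;0 0 0 0 0;0 0 0 0 0"
}}

```text
time_s: 3.62
tool_pos: [0.5275, 0.4131, 0.028]
tool_rot: [179.9, -0.1, 77.2]
force: [-0.1, 0.2, 0.3]
grip_width: 0.087
grasp_force: 0.0
```

```bash
python3 - <<'E'
from h import *
o=telemetry.get_obs();print(o["tool_pos"],o["tool_rot"],o["qpos"],o["force"])
s=cams.read_camera("scene")
cv2.imwrite("pics/c3.png",crop(s,270,190,100,75,6))
E
```

```text
[0.52754164 0.41313133 0.02795348] [ 1.79876388e+02 -9.56418715e-02  7.71739715e+01] [ -3.18527353  40.2827092  -52.13928032  90.10478765  33.91753119
  66.40959149 -75.4471841 ] [-0.1260624   0.20261966  0.29095329]
```

View pics/c3.png

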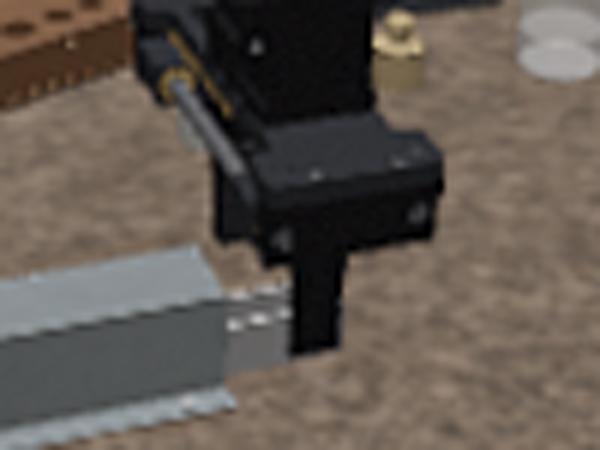

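The near finger (crop ≈ px 318,300) stands beside the channel front, clear of the cover. I lower it and close.

Request:
{"method": "arm_command", "body": {
  "series": "0 -3.5 12 0 0;0 0 8 0 0;0 0 4 0 0;0 0 0 0 0;0 0 0 0 100;0 0 0 0 150;0 0 0 0 200;0 0 0 0 255;0 0 0 0 255;0 0 0 0 255;0 0 0 0 255;0 0 0 0 255",
  "squeeze": 25
}}

```text
time_s: 4.67
tool_pos: [0.5225, 0.4141, 0.0019]
tool_rot: [180.0, 0.0, 77.3]
force: [0.8, -0.3, -0.4]
grip_width: 0.0419
grasp_force: 0.0
```

Request:
{"method": "arm_command", "body": {
  "series": "0 0 -1 0 255;0 0 0 0 255;0 0 0 0 255;0 0 0 0 255;0 0 0 0 255;0 0 0 0 255"
}}

```text
time_s: 5.17
tool_pos: [0.5227, 0.4142, 0.003]
tool_rot: [180.0, -0.0, 77.3]
force: [0.0, -0.5, 0.9]
grip_width: 0.0237
grasp_force: 25.0
```

Request:
{"method": "arm_command", "body": {
  "series": "-2 0 0 0 255;-4 0 0 0 255;-6 0 0 0 255;-8 0 0 0 255;-10 0 0 0 255;-12 0 0 0 255;-12 0 0 0 255;-12 0 0 0 255;-12 0 0 0 255;-12 0 0 0 255;-12 0 0 0 255;-12 0 0 0 255;-11 0 0 0 255;-9 0 0 0 255;-7 0 0 0 255;-5 0 0 0 255;-3 0 0 0 255;-1 0 0 0 255;0 0 0 0 255"
}}

```text
time_s: 6.75
tool_pos: [0.4896, 0.2674, 0.0029]
tool_rot: [180.0, 0.1, 77.3]
force: [1.1, -0.6, 4.0]
grip_width: 0.0241
grasp_force: 25.0
```

Request:
{"method": "arm_command", "body": {
  "series": "0 0 0 0 200;0 0 0 0 100;0 0 0 0 0;0 0 0 0 0;0 0 0 0 0;0 0 0 0 0;0 0 0 0 0;0 0 -10 0 0;0 0 -25 0 0;0 0 -35 0 0;0 0 -40 0 0;30 0 -20 0 0;40 0 0 0 0;40 0 0 0 0"
}}

```text
time_s: 7.92
tool_pos: [0.5165, 0.3752, 0.1359]
tool_rot: [179.7, -0.1, 77.0]
force: [-0.0, -0.2, 0.5]
grip_width: 0.087
grasp_force: 0.0
```

```bash
python3 - <<'E'
from h import *
o=telemetry.get_obs();print(o["tool_pos"],o["tool_rot"],o["qpos"],o["force"],o["grip_width"])
s=cams.read_camera("scene");t=cams.read_camera("top")
cv2.imwrite("pics/s4.png",s);cv2.imwrite("pics/t4.png",t)
cv2.imwrite("pics/c4.png",np.hstack([crop(s,290,190,130,100,4),crop(t,270,200,70,100,4)]))
E
```

```text
[0.51650895 0.3751733  0.13593921] [ 1.79747966e+02 -1.00001847e-01  7.69970299e+01] [  4.75472604  31.55004739 -58.52223568  89.81846938  27.82756949
  74.12691867 -70.66490556] [-0.01732963 -0.18676187  0.54966838] 0.08700547465042333
```

View pics/c4.png

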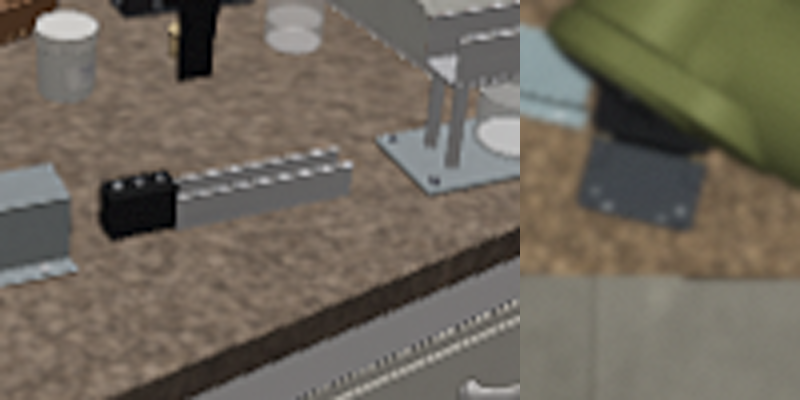

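The chute lies flat, just clear of the cover: black grip at crop px (100–175, 175–235), mouth at (350,180).

```bash
python3 - <<'E'
from h import *
ang=lambda v:round(float(np.degrees(np.arctan2(v[1],v[0]))),1)
S=lambda x,y,z:onz("scene",(290+x/4-.4,190+y/4-.4),z/1000)
m=[S(352,165,26),S(337,150,26)];print("mouth",np.linalg.norm(m[0]-m[1]),sum(m)/2)
a,b=S(178,193,26),S(352,165,26);print("near wall",np.linalg.norm(a-b),ang(b-a),a)
b1,b2,b3=S(105,185,36),S(176,175,36),S(162,171,36);print("block",np.linalg.norm(b1-b2),b1,b2,ang(b2-b1))
c=S(113,238,0),S(177,227,0);print(c,ang(c[1]-c[0]))
u=np.array([-.2164,-.9763,0]);M=np.array([.4835,.240,.026]);print(proj("scene",[M,M-.13*u,M-.18*u])*1)
s=cv2.imread("pics/s4.png")[190:290,290:420]; print([(4*(p[0]-290+.4),4*(p[1]-190+.4)) for p in proj("scene",[M,M-.13*u])])
# white pieces
E
```

```text
mouth 0.021377548232635615 [0.48194281 0.24382579 0.026     ]
near wall 0.12738134641077647 -105.6 [0.50563101 0.36860858 0.026     ]
block 0.049164861342128906 [0.52637869 0.41323926 0.036     ] [0.51191948 0.36624867 0.036     ] -107.1
(array([0.51587644, 0.41313353, 0.        ]), array([0.50409397, 0.36942109, 0.        ])) -105.1
[[376.39824345 228.3368398 ]
 [333.33104849 236.64080776]
 [315.8117293  240.00673299]]
[(np.float64(347.19297378085514), np.float64(154.9473591825599)), (np.float64(174.9241939703305), np.float64(188.16323104463274))]
```

Request:
{"method": "arm_command", "body": {
  "series": "4.3 -2.5 15 -0.008 0;0 0 30 0 0;0 0 35 0 0;0 0 30 0 0;0 0 15 0 0;0 0 8 0 0;0 0 0 0 0;0 0 0 0 0"
}}

```text
time_s: 8.68
tool_pos: [0.5127, 0.3795, 0.0007]
tool_rot: [179.9, -0.0, 77.7]
force: [-0.6, 0.1, -0.0]
grip_width: 0.0867
grasp_force: 0.0
```

Request:
{"method": "arm_command", "body": {
  "series": "0 2 -2 0 100;0 0 0 0 180;0 0 0 0 255;0 0 0 0 255;0 0 0 0 255;0 0 0 0 255;0 0 0 0 255;0 0 0 0 255;0 0 0 0 255;0 0 0 0 255;0 0 0 0 255;0 0 0 0 255",
  "squeeze": 60
}}

```text
time_s: 9.68
tool_pos: [0.5142, 0.3795, 0.0018]
tool_rot: [-180.0, 0.0, 77.7]
force: [0.5, -0.6, -1.3]
grip_width: 0.0235
grasp_force: 60.0
```

Request:
{"method": "arm_command", "body": {
  "series": "0 0 -1 0 255;0 0 -2 0 255;0 0 -4 0 255;0 0 -5 0 255;0 0 -5 0 255;0 0 -4 0 255;0 0 -2 0 255;0 0 0 0 255;0 0 0 0 255"
}}

```text
time_s: 10.43
tool_pos: [0.5142, 0.3795, 0.025]
tool_rot: [180.0, 0.0, 77.7]
force: [0.6, -0.1, -0.9]
grip_width: 0.0236
grasp_force: 60.0
```

```bash
python3 - <<'E'
from h import *
o=telemetry.get_obs();print(o["tool_pos"],o["tool_rot"],o["force"],o["wrist_torque"])
s=cams.read_camera("scene");cv2.imwrite("pics/s5.png",s)
t=cams.read_camera("top")
cv2.imwrite("pics/c5.png",np.hstack([crop(s,290,190,130,100,4),crop(t,280,200,70,100,4)]))
u=np.array([-.213,-.977,0]);P=o["tool_pos"]; M=P+.142*u; lat=np.array([-.977,.213,0])*.012
for z in(.02,.046): 
  print([tuple(np.round(4*(p-[290,190]+.4),1)) for p in proj("scene",[[*(M+lat)[:2],z],[*(M+lat-.13*u)[:2],z]])])
E
```

```text
[0.51424449 0.37945362 0.02501426] [1.79984006e+02 3.04636824e-04 7.77366377e+01] [ 0.56747299 -0.09736423 -0.8825876 ] [ 0.00300671 -0.07920427 -0.01500424]
[(np.float64(353.4), np.float64(170.8)), (np.float64(180.5), np.float64(205.3))]
[(np.float64(356.6), np.float64(138.5)), (np.float64(181.9), np.float64(172.0))]
```

View pics/c5.png

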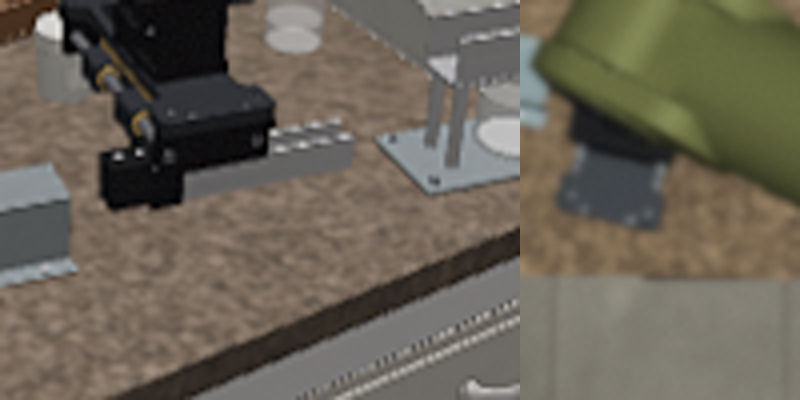

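The chute hangs level: its mouth's near top corner is at crop px (352,138), where a level chute was predicted at (356,138). So no droop; I raise it and bring it into the head.

Request:
{"method": "arm_command", "body": {
  "series": "0 0 -3 0 255;0 0 -6 0 255;0 0 -9 0 255;0 0 -12 0 255;0 0 -12 0 255;0 0 -12 0 255;0 0 -9 0 255;0 0 -6 0 255;0 0 -4 0 255;0 0 -2 0 255;0 0 0 0 255"
}}

```text
time_s: 11.45
tool_pos: [0.5143, 0.3795, 0.1001]
tool_rot: [180.0, -0.0, 77.7]
force: [0.2, 0.0, -1.0]
grip_width: 0.0234
grasp_force: 60.0
```

Request:
{"method": "arm_command", "body": {
  "series": "-3 0.5 0 0.004 255;-6 1 0 0 255;-9 1 0 0 255;-12 1 0 0 255;-12 1 0 0 255;-12 0.5 0 0 255;-10 0 0 0 255;-7 0 0 0 255;-4 0 0 0 255;-2 0 0 0 255;0 0 0 0 255"
}}

```text
time_s: 12.37
tool_pos: [0.5025, 0.3027, 0.0998]
tool_rot: [180.0, 0.0, 77.5]
force: [0.1, 0.0, -2.1]
grip_width: 0.0236
grasp_force: 60.0
```

```bash
python3 - <<'E'
from h import *
o=telemetry.get_obs();P=o["tool_pos"];print(P,o["tool_rot"],o["force"],o["qpos"])
s=cams.read_camera("scene");t=cams.read_camera("top")
cv2.imwrite("pics/c6.png",np.hstack([crop(s,330,160,120,100,4),crop(t,320,200,80,100,4)]))
th=np.radians(o["tool_rot"][2]);u=-np.array([np.cos(th),np.sin(th),0]);lat=np.array([u[1],-u[0],0])*.012
z=P[2]-.002+.026
print([tuple(np.round(4*(p-[330,160]+.4),1)) for p in proj("scene",[[*(P+.14*u+k*lat)[:2],z] for k in(1,-1)]+[[*(P+.14*u+lat)[:2],z-.026]])])
print([tuple(np.round(4*(p-[320,200]+.4)+[480,0],1)) for p in proj("top",[[*(P+.14*u+k*lat)[:2],z] for k in(1,-1)])])
E
```

```text
[0.5024591  0.30271618 0.09984737] [1.79989379e+02 1.58626357e-02 7.74788454e+01] [ 0.05337256  0.04291832 -2.13242022] [ 14.40590799  27.82738492 -60.16009453  99.22448831  25.86931905
  68.23048069 -65.34440051]
[(np.float64(301.3), np.float64(138.3)), (np.float64(283.0), np.float64(123.7)), (np.float64(296.9), np.float64(172.1))]
[(np.float64(731.4), np.float64(170.1)), (np.float64(738.2), np.float64(137.1))]
```

View pics/c6.png

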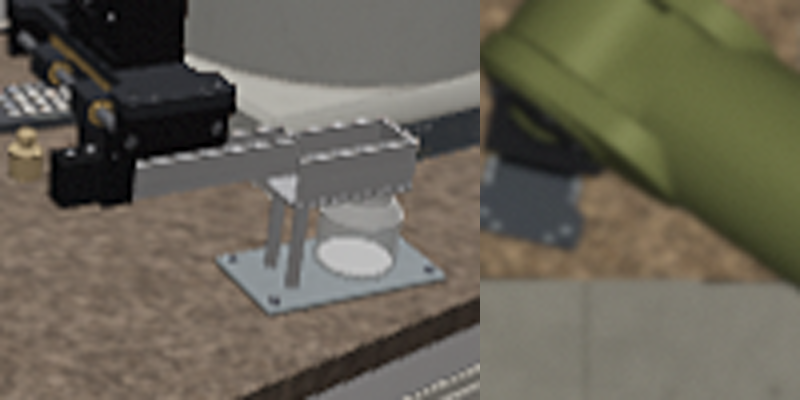

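The scene view shows the chute level, its mouth at the trough's open end (crop ≈ px 298,170, as predicted) and in line with it. Next I move it in and lower.

Request:
{"method": "arm_command", "body": {
  "series": "-3 0.4 0 0 255;-6 0 0 0 255;-9 0 0 0 255;-9 0 0 0 255;-9 0 0 0 255;-8 0 0 0 255;-6 0 0 0 255;-4 0 0 0 255;-1.5 0 0 0 255;0 0 3 0 255;0 0 5 0 255;0 0 5 0 255;0 0 3 0 255;0 0 1 0 255;0 0 0 0 255"
}}

```text
time_s: 13.72
tool_pos: [0.4903, 0.2491, 0.0823]
tool_rot: [-179.9, 0.0, 77.5]
force: [-0.1, -0.1, -1.9]
grip_width: 0.0235
grasp_force: 60.0
```

```bash
python3 - <<'E'
from h import *
o=telemetry.get_obs();P=o["tool_pos"];print(P,o["tool_rot"],o["force"],o["wrist_torque"],o["qpos"])
s=cams.read_camera("scene")
cv2.imwrite("pics/c7.png",crop(s,350,160,110,90,6))
th=np.radians(o["tool_rot"][2]);u=-np.array([np.cos(th),np.sin(th),0]);lat=np.array([u[1],-u[0],0])*.012
print([tuple(np.round(6*(p-[350,160]+.4),1)) for p in proj("scene",[[*(P+.14*u+k*lat)[:2],P[2]+.024] for k in(1,-1)])])
E
```

```text
[0.4903327  0.24914688 0.0822649 ] [-1.79937774e+02  1.77553377e-02  7.75483459e+01] [-0.07894667 -0.11464681 -1.87223325] [ 0.01635332 -0.10222299  0.02838603] [ 21.99137516  24.57164212 -61.59139743 105.17367395  23.83485418
  64.64330703 -60.45260432]
[(np.float64(429.1), np.float64(224.6)), (np.float64(400.7), np.float64(203.0))]
```

View pics/c7.png

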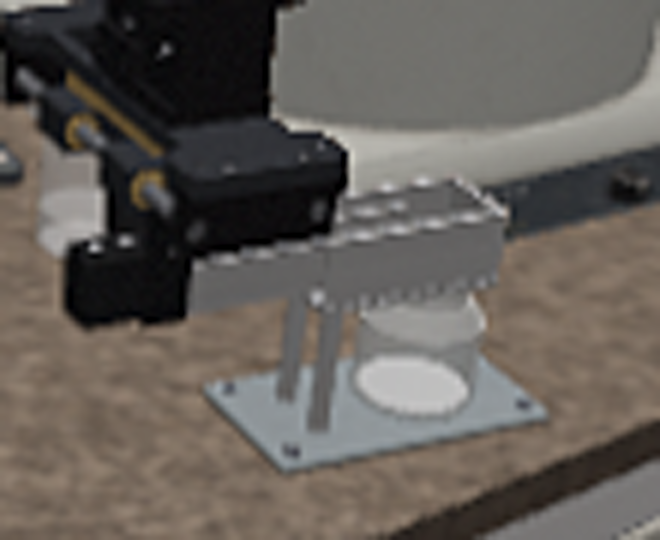

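The mouth is inside the trough between its walls (crop ≈ px 415,215). Now I reduce the grip so the chute pivots down onto the head's floor.

Request:
{"method": "arm_command", "body": {
  "series": "0 0 1 0 255;0 0 1 0 255;0 0 0 0 255;0 0 0 0 255",
  "squeeze": 8
}}

```text
time_s: 14.1
tool_pos: [0.4908, 0.249, 0.0809]
tool_rot: [180.0, 0.0, 77.5]
force: [0.7, -1.2, -1.7]
grip_width: 0.024
grasp_force: 8.0
```

```bash
python3 - <<'E'
from h import *
o=telemetry.get_obs();print(o["tool_pos"],o["force"],o["wrist_torque"],o["grasp_force"])
r,a0=141.6,np.radians(8.5)
f=np.radians([0,5,10,15,20,25,30,35,40,45]);x=r*np.cos(a0+f);z=r*np.sin(a0+f)
print(np.round(np.diff(x),1),np.round(np.diff(z),1))
E
```

```text
[0.49081969 0.24895909 0.08091101] [ 0.72953552 -1.18959803 -1.70472529] [ 0.04222467 -0.10322595 -0.05064828] 7.999551408283878
[-2.4 -3.4 -4.4 -5.4 -6.4 -7.3 -8.1 -8.9 -9.6] [12.1 11.9 11.5 11.1 10.6 10.   9.3  8.6  7.8]
```

Request:
{"method": "arm_command", "body": {
  "series": "-1 0 -4 0 255;-1.2 0 -6 0 255;-1.5 0 -6 0 255;-1.9 0 -6 0 255;-2 0 -6 0 255;-2.2 0 -6 0 255;0 0 0 0 255;0 0 0 0 255"
}}

```text
time_s: 14.77
tool_pos: [0.4891, 0.2392, 0.1154]
tool_rot: [179.9, -0.0, 77.5]
force: [0.2, -0.2, -1.5]
grip_width: 0.0239
grasp_force: 8.0
```

```bash
cat > tilt.py <<'E'
from h import *
# black block / tilt: silhouette of light-grey channel near-wall between gripper and trough, px edges
o=telemetry.get_obs();print(o["tool_pos"],o["force"],o["wrist_torque"],o["grasp_force"])
s=cams.read_camera("scene");t=cams.read_camera("top")
import sys;cv2.imwrite("pics/s_%s.png"%sys.argv[1],s);cv2.imwrite("pics/t_%s.png"%sys.argv[1],t)
g=s.max(2).astype(int)
for x in range(384,404,3):
    c=s[170:235,x].astype(int); print(x,"".join("#" if v.max()<45 else "o" if (v.max()-v.min()<14 and 70<v.max()<150) else "W" if v.min()>=150 else "." for v in c))
E
python3 tilt.py a
```

```text
[0.48905669 0.23915618 0.11537225] [ 0.23158757 -0.20763129 -1.54529519] [ 0.05639137 -0.02443725  0.00022837] 7.9995131448959
384 .#...###########################......................oo.........
387 ......#########..####oWoooooooo......................o.o.ooo.....
390 ......##############oooooooooo.ooo...................o......oo...
393 ......##############oWoooooooooooooo................o..........oo
396 .....##############oooooooooooo.oooooo.............ooooooo..oo...
399 .....##############oWooooooooooooooWWWooooooooooooooooooo......oo
402 .....#############.oooooooooooooooWWWWWWoo........ooooooooooooo..
```

```bash
python3 - <<'E'
from h import *
P=telemetry.get_obs()["tool_pos"];th=np.radians(77.5);u=-np.array([np.cos(th),np.sin(th),0]);n=np.array([u[1],-u[0],0])
Q=P+.012*n
for p in((387,200.5),(390,203.5),(393,205.5),(396,207.5)):
    o,d=ray("scene",p);k=((Q-o)@n)/(d@n);X=o+k*d;print((X-P)@u,X[2])
E
```

```text
0.02056496154466389 0.11333371643997237
0.031029722449281993 0.10244649350249635
0.04129499096522908 0.09454069212730454
0.05170102708911226 0.08652760991974895
```

```bash
python3 - <<'E'
import cv2
s=cv2.imread("pics/s_a.png")
for y in range(176,226):
    print(y,"".join("#" if v.max()<45 else "W" if v.min()>=150 else str(min(9,v.max()//16)) if v.max()-v.min()<14 else "." for v in s[y,356:440].astype(int)))
E
```

```text
176 666666666666665######.....######22#######################777777777777777676677777776
177 666666777766664#####.......##############################777777777777777766676677666
178 65777......7786#####...66.###############################777777777777777677677766666
179 77.............4####..45664############################43777777777777777666666666666
180 ...............5####...35663###########################87776666666666777777777767778
181 ...............4#####...3563########################3##988887777777778888878888889WW
182 ...............4#########35########################33##WWWWWWWWW9WWWW999999999WWWWWW
183 ..8............4##########2########################33##WWWWWWWWW9WWWWWW9WWWWWWWWWW99
184 ..788.........85######################################4WWWWW864455WWWWWWWWWWW9999999
185 .788888888888884##############33######################664555556655WWWWWW999999999999
186 .788888888888.85##############33######################565555677876W98W99999999999888
187 .788888887777774##43###############################33577987578WWW7654599999998888888
188 .78888888534255###763######3
[... 2649 characters left out ...]
..................................666...566...777777777777888777777..........
219 .........................................666...566..87778WWWWWWWW8777777788.........
220 .........................................565..666689978WWWWWWWWWWWWW877778W7........
221 ........................................66658966669988WWWWWWWWWWWWWWW87778998.......
222 ....................................878876669W7666997WWWWWWWWWWWWWWWWWW67899987.....
223 ..............................877889999W76669W6666998WWWWWWWWWWWWWWWWWW879999997....
224 ............................88W.5999999966579966669988WWWWWWWWWWWWWWWWWW799999998...
225 ............................6.9768999999655899666899979WWWWWWWWWWWWWWWWW79999999W8..
```

```bash
cat >> h.py <<'E'
def line(P,phi,h=.021,th=77.5,n="scene",lat=.012,xs=(20,60,100,140),zs=(.026,0)):
    """pixels of near-wall top/bottom edges for chute tilted phi about grasp"""
    th=np.radians(th);u=-np.array([np.cos(th),np.sin(th),0]);v=np.array([u[1],-u[0],0]);f=np.radians(phi)
    G=np.array(P)+[0,0,.019]
    for z in zs:
        print(phi,z,[tuple(int(a) for a in np.round(p)) for p in proj(n,[G+lat*v+u*(x/1000*np.cos(f)+(z-h)*-np.sin(f)*-1*-1)+np.array([0,0,1])*(-x/1000*np.sin(f)+(z-h)*np.cos(f)) for x in xs])])
E
python3 - <<'E'
from h import *
P=telemetry.get_obs()["tool_pos"]
for f in(0,8,15,25): line(P,f)
E
```

```text
0 0.026 [(388, 192), (401, 190), (413, 188), (426, 186)]
0 0 [(387, 201), (400, 199), (412, 196), (424, 194)]
8 0.026 [(387, 193), (400, 193), (412, 193), (424, 192)]
8 0 [(388, 201), (400, 201), (412, 201), (424, 200)]
15 0.026 [(387, 194), (399, 195), (411, 197), (422, 198)]
15 0 [(388, 202), (400, 203), (412, 204), (423, 206)]
25 0.026 [(386, 195), (397, 199), (408, 202), (418, 206)]
25 0 [(389, 202), (400, 206), (410, 209), (420, 213)]
```

The edges match a level chute exactly, so 8 N still holds it rigid. I go back down and try a lighter grip.

Request:
{"method": "arm_command", "body": {
  "series": "2.2 0 6 0 255;2 0 6 0 255;1.9 0 6 0 255;1.5 0 5 0 255;1.2 0 4 0 255;0 0 0 0 255"
}}

```text
time_s: 15.37
tool_pos: [0.4898, 0.2481, 0.0866]
tool_rot: [-179.9, 0.0, 77.6]
force: [-0.2, -0.1, -1.9]
grip_width: 0.0242
grasp_force: 8.0
```

Request:
{"method": "arm_command", "body": {
  "series": "0 0 0 0 255;0 0 0 0 255;0 0 0 0 255;0 0 -3 0 255;0 0 -3 0 255;0 0 0 0 255",
  "squeeze": 3
}}

```text
time_s: 15.87
tool_pos: [0.4911, 0.2482, 0.0948]
tool_rot: [179.9, -0.0, 77.5]
force: [-1.0, 0.7, -2.0]
grip_width: 0.0242
grasp_force: 3.0
```

```bash
cat > look.py <<'E'
from h import *
import sys
o=telemetry.get_obs();print(o["time_s"],o["tool_pos"],o["force"],o["wrist_torque"],o["grasp_force"],o["grip_width"])
s=cams.read_camera("scene");cv2.imwrite("pics/s_%s.png"%sys.argv[1],s)
for f in(0,5,10,20): line(o["tool_pos"],f,zs=(.026,))
y0,y1,x0,x1=map(int,sys.argv[2:6])
for y in range(y0,y1):
    print(y,"".join("#" if v.max()<45 else "W" if v.min()>=150 else str(min(9,v.max()//16)) if v.max()-v.min()<14 else "." for v in s[y,x0:x1].astype(int)))
E
python3 look.py b 180 206 384 436
```

```text
15.8667 [0.49112673 0.24822779 0.09482763] [-0.98483584  0.68207186 -1.98805852] [-0.01094395 -0.01800742  0.01145567] 3.000040430060835 0.02424141229519353
0 0.026 [(384, 199), (397, 197), (409, 195), (422, 193)]
5 0.026 [(384, 200), (396, 199), (409, 198), (421, 197)]
10 0.026 [(383, 200), (396, 201), (408, 201), (420, 201)]
20 0.026 [(383, 202), (394, 204), (406, 206), (416, 209)]
180 3333333333333333344443334777666666666666677776677777
181 333333333333333335433332#W98888877777777788888788888
182 33334433333333333########WWWWWWWWWW9WWWWW999999999WW
183 43335533332##############WWWWWWWWWWWWWWWWWW9WWWWWWWW
184 3333#####################WWWWWWWWWWWWWWWWWWWWWWWW999
185 #########################WWWWWWWWWWWWWWWWWWW99999999
186 #########################WWWWWWWWWWWWWWWW99999999999
187 #######################66WWWWWWWWWWW9999999999998888
188 #######################WWWWWWW9999999999999998888888
189 #######################WWW999999999WWW9898W988888777
190 ###################33#6W99999WWW988WWW8755W997766554
191 ###################3##WWWW988WWW865555566557W8433343
192 ######################7WWW8654555566666665555W573343
193 3#####################4555566665666666666555548W7233
194 ######################66666666677666666655555558W862
195 ###############4455666766777776886666565666887788W.2
196 ###########23357788WW9877666555445677898788WWW865562
197 ######3344456666666555555555677898898WWW865555666653
198 3334456666665666667777788898898WWW875555666666666633
199 889888777776577776888WWWWWWW875555666666666666666634
200 W9WWWW89998777655555488755556666666666666666666666..
201 45555555556666666666566666666666666666666666666666..
202 66666666666666666666566666666666666666666666666666..
203 6666666666666666666656666666666666666666666666666...
204 6666666666666666666656666666666666666666666666666...
205 6666666666666666666666666666666666666666666666666...
```

With 3 N the chute now pivots: the wall-top edge is flat in the picture (≈7° mouth down). I raise the rear along the arc.

Request:
{"method": "arm_command", "body": {
  "series": "-1 0 -3 0 255;-1.5 0 -5 0 255;-1.8 0 -5.5 0 255;-2.2 0 -5.5 0 255;-2.5 0 -5.5 0 255;-2.9 0 -5.5 0 255;-3.1 0 -5 0 255;-3.2 0 -5 0 255;0 0 0 0 255;0 0 0 0 255"
}}

```text
time_s: 16.75
tool_pos: [0.487, 0.2298, 0.1342]
tool_rot: [179.9, 0.0, 77.5]
force: [0.0, -0.2, -1.0]
grip_width: 0.024
grasp_force: 3.0
```

```bash
sed -i 's/(0,5,10,20)/(0,15,25,35,45)/' look.py; python3 look.py c 170 212 384 436
```

```text
16.75 [0.48696312 0.22977433 0.13420967] [ 0.01065174 -0.21005355 -0.96139898] [ 0.01704888 -0.10951314  0.03837978] 3.000191463062194 0.02402713653486445
0 0.026 [(392, 185), (405, 183), (417, 181), (430, 179)]
15 0.026 [(391, 187), (403, 188), (415, 190), (426, 191)]
25 0.026 [(390, 188), (401, 192), (412, 196), (422, 199)]
35 0.026 [(389, 189), (399, 195), (408, 201), (417, 207)]
45 0.026 [(388, 191), (396, 199), (404, 206), (411, 213)]
170 ..###############################8777777777777766766
171 763############################437777777777776767667
172 5653###########################877777777777776767767
173 3564###########################877777677777776667676
174 #353#######################34##777777767777776767777
175 ##3########################33##777777777777766667767
176 ###############################777777777777766667677
177 ######242######################777777777777767667777
178 #######32#####################4777777777776666667666
179 ###########################4337777777777676666666666
180 ###3#################6655547777666666666677676677777
181 ###3###########777777WWW9
[... 1037 characters left out ...]
6666666666666634
200 ..766666666666666666598755556666666666666666666666..
201 ...766666666.6666666566666666666666666666666666666..
202 .....766666666666656566666666666666666666666666666..
203 ......7666666555666766666666666666666666666666666...
204 .......7666667889WWW76666666666666666666666666666...
205 .........7666WWWWWWW76666666666666666666666666566...
206 ...........657WWWWWW65666666666666666666666656767...
207 ............757WWWWW66666666666666666665667756866...
208 .............755WWWW6666666666666566676577667.......
209 ..............6568WW666666765767757766677777W.......
210 ..............565597665666865876777778888778W.......
211 ..............666.55775776877889W98888888889WW......
```

Wall-top edge at (390,188)–(417,197) matches 25° exactly. On to about 42°.

Request:
{"method": "arm_command", "body": {
  "series": "-3.2 0 -4.3 0 255;-3.3 0 -4.2 0 255;-3.4 0 -4.1 0 255;-3.5 0 -4 0 255;-3.6 0 -3.8 0 255;-3.6 0 -3.7 0 255;-3.7 0 -3.5 0 255;-3.7 0 -3.4 0 255;0 0 0 0 255;0 0 0 0 255;0 0 0 0 255;0 0 0 0 255;0 0 0 0 255;0 0 0 0 255"
}}

```text
time_s: 17.97
tool_pos: [0.4804, 0.2031, 0.1647]
tool_rot: [-180.0, -0.0, 77.5]
force: [0.6, -0.6, -1.7]
grip_width: 0.0235
grasp_force: 3.0
```

```bash
python3 look.py d 165 230 384 440 > d.txt; head -6 d.txt; sed -n '7,$p' d.txt; python3 -c "
import cv2;s=cv2.imread('pics/s_d.png');a=cv2.resize(s[150:250,350:470],None,fx=6,fy=6,interpolation=2);cv2.imwrite('pics/c8.png',a)"
```

```text
17.9667 [0.48043478 0.20309154 0.16470916] [ 0.57418125 -0.55387018 -1.72882897] [-0.01055746 -0.0823874  -0.04138108] 3.0000288560222543 0.02348920573586883
0 0.026 [(402, 173), (415, 171), (427, 169), (440, 168)]
15 0.026 [(401, 175), (413, 177), (425, 178), (436, 180)]
25 0.026 [(400, 176), (411, 180), (422, 184), (432, 188)]
35 0.026 [(399, 178), (409, 184), (418, 190), (427, 196)]
45 0.026 [(398, 179), (406, 187), (414, 195), (421, 203)]
165 3#################33######################77776666777767
166 2####34#################################3477766767767777
167 #################################33333457777776767667776
168 ##############2###########333334577777777777667767766767
169 ###################4433345777777777777777777777667766677
170 ##################57777777777777777777777777777777666677
171 #################477777777777777676777777777777767677666
172 #################776667776766777767777777777777677767776
173 #################777666677666776777777777777777676777766
174 #################777766676667676777677777777766677766766
175 #################7777666766777777767777
[... 2611 characters left out ...]
7888778988887888877..........
219 .............666...666..87779W998WW988777777788.........
220 ............5565..6565899788WW9WWWW9WWW7777778W7........
221 ............666589666699889899889W98WWW77777789.8.......
222 ........878876669W7666997WW78888888WWWW888877899987.....
223 ..8778899.9W76669W6666998WW878WW789W9WWWWW977999999.....
224 88W.5999999965679956669989WWWWWWWWW988898889799999998...
225 699768999999655898666799979WWWWWWWWW7777779W89999999W8..
226 .699999999997768985658999979WWWWWWWWWWWWWWWW89999999887.
227 .4699999999989899866599999988WWWWWWWWWWWWWW8999999996578
228 ..469999999999999766599999998878WWWWWWWWW98999999999888W
229 ...46999999999999656599999999989888888888899999999W99988
```

Request:
{"method": "arm_command", "body": {
  "series": "-3.8 0 -3.2 0 255;-3.8 0 -3 0 255;0 0.8 0 0 255;0 -0.8 0 0 255;0 0.8 0 0 255;0 -0.8 0 0 255;0 0 0 0 255;0 0 0 0 255;0 0 0 0 255;0 0 0 0 255"
}}

```text
time_s: 18.85
tool_pos: [0.4788, 0.1955, 0.1709]
tool_rot: [-180.0, 0.0, 77.5]
force: [-0.7, 1.7, 0.9]
grip_width: 0.0238
grasp_force: 3.0
```

```bash
python3 - <<'E'
from h import *
o=telemetry.get_obs();print(o["time_s"],o["tool_pos"],o["force"],o["grasp_force"])
s=cams.read_camera("scene");t=cams.read_camera("top")
cv2.imwrite("pics/c8.png",np.hstack([crop(s,375,160,80,80,7),crop(t,385,225,30,80,7)]))
E
```

```text
18.85 [0.47876878 0.19551777 0.17094865] [-0.66542164  1.74662194  0.87051705] 3.0010821191535797
```

View pics/c8.png

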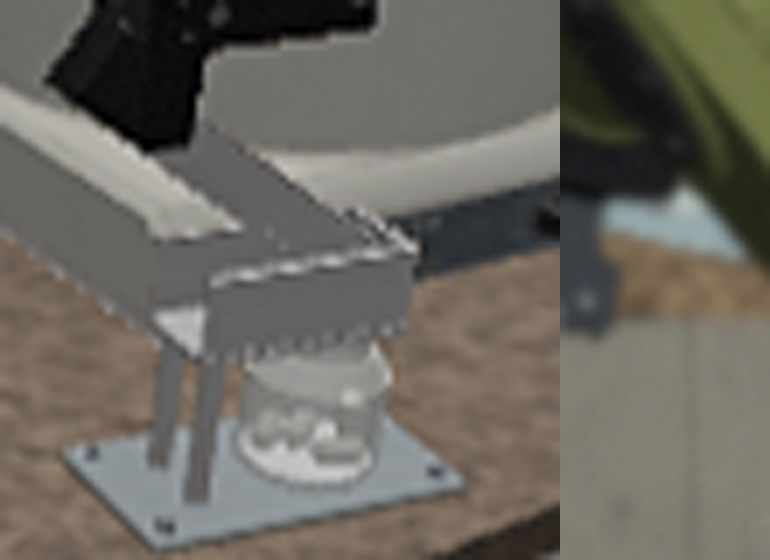

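Cylinders are visible lying in the bottle (crop ≈ px 240–370, 400–465); the chute's tipped channel looks down into the head. I shake it a little more, then withdraw with a firm grip.

Request:
{"method": "arm_command", "body": {
  "series": "0 0 -4 0 255;0 0 3 0 255;0 0 -3 0 255;0 0 2 0 255;0 0 -4 0 255;0 0 0 0 255;0 0 -5 0 255;0 0 -5 0 255;6 0 -3 0 255;0 0 0 0 255;0 0 0 0 255",
  "squeeze": 30
}}

```text
time_s: 19.87
tool_pos: [0.4803, 0.2016, 0.1903]
tool_rot: [180.0, 0.0, 77.5]
force: [-0.6, -0.3, -1.2]
grip_width: 0.0237
grasp_force: 30.0
```

Request:
{"method": "arm_command", "body": {
  "series": "6 -0.4 0 0 255;10 -0.4 0 0 255;12 -0.4 0 0 255;12 -0.4 0 0 255;12 -0.4 0 0 255;12 -0.4 0 0 255;12 -0.4 0 0 255;12 -0.5 0 0 255;12 -0.5 0 0 255;12 -0.5 0 0 255;10 -0.6 5 0 255;5 -0.5 10 0 255;0 0 15 0 255;0 0 15 0 255;0 0 15 0 255;0 0 10 0 255;0 0 5 0 255;0 0 0 0 255;0 0 0 0 255"
}}

```text
time_s: 21.45
tool_pos: [0.5026, 0.3263, 0.115]
tool_rot: [-180.0, -0.0, 77.5]
force: [-0.0, 0.0, -0.9]
grip_width: 0.0238
grasp_force: 30.0
```

```bash
sed -i 's/(0,15,25,35,45)/(35,45,55,65)/' look.py; python3 look.py e 205 245 335 385
```

```text
21.45 [0.50258167 0.32627903 0.11504664] [-0.01498232  0.00116747 -0.92385413] [ 0.00832644 -0.07934495  0.00208025] 29.998747198842466 0.023791118634215888
35 0.026 [(356, 202), (367, 208), (377, 214), (387, 219)]
45 0.026 [(355, 203), (364, 211), (373, 219), (381, 226)]
55 0.026 [(354, 205), (361, 214), (368, 224), (374, 232)]
65 0.026 [(353, 206), (358, 217), (362, 228), (367, 238)]
205 .........############366667678....................
206 ...........##########4666666768...................
207 ............3########466666657778.................
208 .............2####34456666666667677...............
209 ...............555666666666666666778..............
210 ................7666666666666666657678............
211 ..................6666666666666666667688..........
212 ....................666666666666666656778.........
213 ......................666665666666666657678.......
214 .......................666666666666666666768......
215 .........................666666666666666656778....
216 ...........................66666666666666665768...
217 .............................666666666666666668
[... 788 characters left out ...]
........................................
233 ..................................................
234 ..................................................
235 ..................................................
236 ..................................................
237 ..................................................
238 ..................................................
239 ..................................................
240 ..................................................
241 ..................................................
242 ..................................................
243 ..................................................
244 ..................................................
```

The chute hangs at about 36° (top edge (363,205)–(384,218)), with the mouth about 35 mm above the top. I lower it and lay it down along the reverse arc.

Request:
{"method": "arm_command", "body": {
  "series": "3 0 8 0 255;4 0 10 0 255;3 0 8 0 255;0 0 5 0 255;0 0 3 0 255;0 0 0 0 255",
  "squeeze": 8
}}

```text
time_s: 22.0
tool_pos: [0.5042, 0.3368, 0.0806]
tool_rot: [-180.0, -0.0, 77.6]
force: [-0.0, 0.6, -1.3]
grip_width: 0.0238
grasp_force: 8.0
```

Request:
{"method": "arm_command", "body": {
  "series": "4.3 0 4.4 0 255;4.2 0 4.6 0 255;4 0 4.8 0 255;3.8 0 4.9 0 255;3.6 0 5.1 0 255;3.4 0 5.3 0 255;3.1 0 5.4 0 255;2.8 0 5.5 0 255;2.6 0 5.7 0 255;2.3 0 5.8 0 255;0 0 0 0 255"
}}

```text
time_s: 22.92
tool_pos: [0.5114, 0.3697, 0.0282]
tool_rot: [-179.9, 0.0, 77.5]
force: [0.2, -0.1, -1.6]
grip_width: 0.0241
grasp_force: 8.0
```

```bash
sed -i 's/(35,45,55,65)/(0,5,10,15,20)/' look.py; python3 look.py f 208 238 330 390
```

```text
22.9167 [0.51144366 0.36974027 0.02819024] [ 0.16908042 -0.10672951 -1.63418777] [ 0.01155711 -0.06674042 -0.01988783] 7.999939389992505 0.024149800286754647
0 0.026 [(342, 230), (355, 227), (369, 224), (382, 222)]
5 0.026 [(341, 230), (355, 229), (368, 227), (381, 226)]
10 0.026 [(341, 231), (354, 230), (367, 230), (380, 230)]
15 0.026 [(341, 231), (354, 232), (366, 233), (379, 234)]
20 0.026 [(340, 232), (353, 234), (365, 236), (377, 238)]
208 ##########2233333333334.....................................
209 ####22333333333333333333..5.................................
210 ##2333333333333333333333333334..............................
211 .###333333333333333333333333334.............................
212 ..##3333333333333333333333453335............................
213 ..#23333333333333333333333354333............................
214 333333333333333333333333443333324...........................
215 #23333333333333333333333453#####............................
216 .#23334433343333333332##########............................
217 ..#3333333454333################3...........................
218 
[... 595 characters left out ...]
####################6WWWW98WW999888776.......46999
228 #####33#################24444466555565666666666.........5699
229 ####################344456666665555566665666667..........569
230 ############23366777788W98888888887777766777777778W........6
231 ##########4565589888899WWWWWWWWWW999987777766655555.........
232 ##########67765555555455555555555666666666666666666.........
233 #########366666666666666666666666666666666666666666.........
234 #########36666666666666666666666666666666666666666..........
235 #########46666666666666666666666666666666666666666..........
236 #########46666666666666666666666666666666666666666..........
237 #########4666666666666666666666666666666666666666...........
```

About 10°, as expected; I finish laying it down.

Request:
{"method": "arm_command", "body": {
  "series": "2 0 5.5 0 255;1.7 0 5.5 0 255;1.4 0 5 0 255;1 0 4.5 0 255;0.5 0 3 0 255;0 0 1.5 0 255;0 0 0 0 255;0 0 0 0 255",
  "squeeze": 4
}}

```text
time_s: 23.63
tool_pos: [0.5133, 0.3761, 0.0045]
tool_rot: [-180.0, -0.0, 77.5]
force: [-0.5, 0.1, -1.1]
grip_width: 0.0238
grasp_force: 4.0
```

```bash
python3 look.py g 218 254 330 390
```

```text
23.6333 [0.5133331  0.3760818  0.00449874] [-0.45285653  0.12617653 -1.14529291] [-0.00309128 -0.12082194 -0.01088233] 3.999128718787688 0.02384830603598648
0 0.026 [(339, 237), (352, 235), (366, 232), (379, 230)]
5 0.026 [(339, 238), (352, 237), (365, 235), (378, 234)]
10 0.026 [(338, 239), (352, 238), (365, 238), (377, 237)]
15 0.026 [(338, 239), (351, 240), (364, 241), (376, 241)]
20 0.026 [(338, 240), (350, 242), (362, 243), (374, 245)]
218 #2333333333333333333344445..................................
219 333333333333333333333333334.................................
220 #33333333333333333333333433.................................
221 #3333333333333333333333353335...............................
222 #3333333333333333333333354333...............................
223 3333333333333333333333433333#...........................8778
224 3333433333333333333334432####.........................88W.69
225 3343443333333333333##########.........................799778
226 23333333443332###############..........................69999
227 #2333333#####################.........9W..8WW8.........56999
228 #
[... 984 characters left out ...]
666666666666666...................................
244 ######25666666666666........................................
245 ######356666666.............................................
246 ######2676..................................................
247 #####.......................................................
248 3...........................................................
249 ............................................................
250 ............................................................
251 ............................................................
252 ............................................................
253 ............................................................
```

Request:
{"method": "arm_command", "body": {
  "series": "0 0 1.5 0 255;0 0 0 0 200;0 0 0 0 100;0 0 0 0 0;0 0 0 0 0;0 0 0 0 0;0 0 0 0 0;0 0 0 0 0;0 0 -10 0 0;0 0 -25 0 0;0 0 -35 0 0;0 0 -40 0 0;0 0 -40 0 0;0 0 -30 0 0"
}}

```text
time_s: 24.85
tool_pos: [0.5136, 0.377, 0.1875]
tool_rot: [179.9, -0.2, 77.5]
force: [1.1, 1.1, -0.3]
grip_width: 0.086
grasp_force: 0.0
```

Request:
{"method": "arm_command", "body": {
  "series": "-20 0 -20 0 0;-36 0 -20 0 0;-36 0 -20 0 0;-36 0 -20 0 0;-36 0 -20 0 0;-36 0 -20 0 0;-36 0 0 0 0;-36 0 0 0 0;-36 0 0 0 0;-36 0 0 0 0;-30 0 0 0 0;0 0 0 0 0"
}}

```text
time_s: 25.85
tool_pos: [0.431, 0.0042, 0.3033]
tool_rot: [180.0, 0.2, 76.9]
force: [0.2, -0.6, -0.1]
grip_width: 0.0869
grasp_force: 0.0
```

```bash
python3 - <<'E'
from h import *
o=telemetry.get_obs();print(o["time_s"],o["tool_pos"],o["force"],o["grasp_force"],o["grip_width"])
s=cams.read_camera("scene");t=cams.read_camera("top");cv2.imwrite("pics/s_h.png",s);cv2.imwrite("pics/t_h.png",t)
def asc(im,x0,x1,y0,y1):
  for y in range(y0,y1): print(y,"".join("#" if v.max()<45 else str(min(9,v.max()//16-3)) if 48<=v.max() and v.max()-v.min()<20 else "." for v in im[y,x0:x1].astype(int)))
asc(t,280,356,208,240);print();asc(s,400,436,205,232);print();asc(s,310,382,222,256)
E
```

```text
25.85 [0.43100952 0.0042278  0.30334724] [ 0.16389263 -0.59434967 -0.06202364] 0.0 0.08692593143967721
208 5...........................................................................
209 66655.......................................................................
210 777766665...................................................................
211 ..777776665.................................................................
212 ..777777765.................................................................
213 .....7..665.................................................................
214 ........655.................................................................
215 .......654..................................................................
216 .......65...................................................................
217 ......765...................................................................
218 ......665...................................................................
219 ......65....................................................................
220 ......65............1
[... 4621 characters left out ...]
.......
247 .......0############0....3..............................................
248 ........#######0........................................................
249 ........1#0.............................................................
250 ........................................................................
251 ........................................................................
252 ........................................................................
253 ........................................................................
254 ........................................................................
255 ........................................................................
```

```bash
python3 - <<'E'
from h import *
t=cv2.imread("pics/t_h.png").astype(int);t0=cv2.imread("pics/top0.png").astype(int)
a,b=np.array([316,228.]),np.array([353,236.5])
for k in np.linspace(0,1,19):
    x,y=np.round(a+k*(b-a)).astype(int);print((x,y),t[y,x],end=" ")
print();
for x in range(290,308): print(x,t0[round(220.5+(x-290)*.2),x],end=" ")
print("\nbottle hole top view");
c=proj("top",[[.457,.096,.076]])[0];print(c)
for im in(t,t0):
  for y in range(int(c[1])-8,int(c[1])+9): print(y," ".join("%3d"%im[y,x].min() for x in range(int(c[0])-9,int(c[0])+10)))
  print()
E
```

```text
(np.int64(316), np.int64(228)) [206 205 198] (np.int64(318), np.int64(228)) [207 205 198] (np.int64(320), np.int64(229)) [208 205 199] (np.int64(322), np.int64(229)) [208 206 199] (np.int64(324), np.int64(230)) [208 206 200] (np.int64(326), np.int64(230)) [208 206 199] (np.int64(328), np.int64(231)) [208 206 199] (np.int64(330), np.int64(231)) [209 206 199] (np.int64(332), np.int64(232)) [207 206 198] (np.int64(334), np.int64(232)) [208 205 198] (np.int64(337), np.int64(233)) [207 206 199] (np.int64(339), np.int64(233)) [207 204 198] (np.int64(341), np.int64(234)) [206 203 197] (np.int64(343), np.int64(234)) [205 204 197] (np.int64(345), np.int64(235)) [205 203 196] (np.int64(347), np.int64(235)) [206 204 197] (np.int64(349), np.int64(236)) [205 203 196] (np.int64(351), np.int64(236)) [206 204 197] (np.int64(353), np.int64(236)) [194 194 190] 
290 [190 197 192] 291 [208 219 216] 292 [218 229 226] 293 [219 229 226] 294 [215 226 221] 295 [228 235 233] 296 [219 228 225] 297 [200 208 202] 298 [191 192 187] 299 [191 190 183] 300 [192 189 184] 301 [197 196 189] 302 [198 196 189] 303 [197 1
[... 2150 characters left out ...]
 218 228 230 230 231 231 230 227 208 158 127 133 133 102  88
245 186 186 187 198 219 228 230 232 231 231 231 229 211 161 123 122 119  95  93
246 186 186 189 196 213 227 230 230 231 231 231 229 211 159 120 115 106  89 100
247 185 185 186 190 207 222 229 229 230 230 232 228 211 160 128 124 105  88 112
248 171 175 175 182 195 209 220 224 226 228 229 227 205 160 140 133 104  88 121
249 151 156 160 168 175 187 197 207 211 218 222 215 192 161 151 140 105  90 121
250 172 172 172 165 156 158 169 178 185 192 200 198 179 168 164 144 108  99 128
251 202 211 211 201 184 177 175 169 162 160 166 173 168 166 168 152 129 127 145
252 194 214 225 226 221 219 213 200 181 161 148 149 145 143 151 154 148 147 159
```

```bash
python3 - <<'E'
from h import *
for z in(.03,.045,.06,.075,.09): print(z,proj("top",[[.457,.096,z],[.457-.0037,.096-.0166,z]]).round(1).tolist(),onz("top",(407,247.5),z).round(3),onz("scene",(424.5,216),z).round(3))
o1,d1=ray("top",(407,247.5));o2,d2=ray("scene",(424.5,216))
k=np.linalg.lstsq(np.c_[d1,-d2],o2-o1,rcond=None)[0];print(o1+k[0]*d1,o2+k[1]*d2)
print(proj("scene",[[.457,.096,z] for z in(.01,.03,.05,.07,.076)]).round(1).tolist())
a=cv2.imread("pics/s_h.png").astype(int);b=cv2.imread("pics/scene0.png").astype(int)
D=(a-b).sum(2)//3
for y in range(196,232):print(y," ".join("%4d"%D[y,x] if abs(D[y,x])>9 else "   ." for x in range(407,434)))
E
```

```text
0.03 [[399.8, 245.1], [405.2, 246.4]] [0.45  0.074 0.03 ] [0.457 0.077 0.03 ]
0.045 [[401.0, 244.9], [406.4, 246.2]] [0.449 0.078 0.045] [0.439 0.099 0.045]
0.06 [[402.2, 244.7], [407.7, 246.0]] [0.449 0.082 0.06 ] [0.422 0.121 0.06 ]
0.075 [[403.5, 244.5], [409.0, 245.8]] [0.448 0.086 0.075] [0.404 0.142 0.075]
0.09 [[404.7, 244.2], [410.3, 245.5]] [0.448 0.089 0.09 ] [0.386 0.164 0.09 ]
[0.44990147 0.07439304 0.03275432] [0.45520196 0.07952786 0.03162584]
[[419.1, 223.6], [420.0, 217.7], [421.0, 211.7], [421.9, 205.6], [422.2, 203.8]]
196    .    .    .    .    .    .    .    .    .    .    .    .    .    .    .    .    .    .    .    .    .    .    .    .    .    .    .
197    .    .    .    .    .    .    .    .    .    .    .    .    .    .    .    .    .    .    .    .    .    .    .    .    .    .    .
198    .    .    .    .    .    .    .    .    .    .    .    .    .    .    .    .    .    .    .    .    .    .    .    .    .    .    .
199    .    .    .    .    .    .    .    .    .    .    .    .    .    .    .    .    .    .    .    .    .    .    .    .    .    .    .
2
[... 3746 characters left out ...]
    .
227    .    .    .    .    .    .    .    .    .    .    .    .    .    .    .    .    .    .    .    .    .    .    .    .    .    .    .
228    .    .    .    .    .    .    .    .    .    .    .    .    .    .    .    .    .    .    .    .    .    .    .    .    .    .    .
229    .    .    .    .    .    .    .    .    .    .    .    .    .    .    .    .    .    .    .    .    .    .    .    .    .    .    .
230    .    .    .    .    .    .    .    .    .    .    .    .    .    .    .    .    .    .    .    .    .    .    .    .    .    .    .
231    .    .    .    .    .    .    .    .    .    .    .    .    .    .    .    .    .    .    .    .    .    .    .    .    .    .    .
```

The bright spot triangulates to z ≈ 32 mm inside the bottle, which is the top of an upright cylinder. With the three lying ones that makes four. The chute's floor is uniformly empty, and the chute lies level and clear of the robot.

```bash
python3 -c "
from cell import env
print(env.sign_off())"
```

```text
the job is handed in; nothing more can be done
None
```

I handed the job in at about 26 s on the robot's clock. By the last camera images, all four cylinders are in the bottle, the empty chute lies flat and right way up on the worktop and let go, and the robot touches nothing; sign-off returned no verdict.

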